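# Take the lift-off lid off a parts chest

### The job

Open the grey parts chest by its T-handle: swing the lid up on its hinges until it stands vertical, lift it straight up off its hinge pins, then stand it upright in the slot of the lid stand, hinge forks down, roughly centred along the slot, and let go. Leave the small box with the round knob where it is.

Things in the scene. Friction and masses are not known exactly. Their poses are not given: they have to be found in the camera images.
- lid_grip (a point): Centre of the lid's handle: black round bar along y, 44 mm long, 18 thick, on a stem 28 mm ahead of the chest's front; held by its two ends it pivots in the fingers. The lid is a loose grey board 140 x 200 x 10 mm, 0.2 to 0.45 kg, lying closed. x: from handle to hinge along the lid (down when raised); z: out of the lid's top. Lid centre plane is z = 0. Pin axis at x = 188 mm, fork ends at x = 204.
- lid_hinge (a point): Point on the lid's hinge axis midway between its two steel forks (70 mm either side, 14 wide, 24 thick), axes as the handle's. The forks open to +x and straddle the 8 mm pins in 12 mm slots. The lid swings freely and falls if let go. Closed, a lip under its front stops it sliding off; vertical, it lifts straight up and is off after 20 mm.
- chest_pins (a point): Middle of the chest's hinge pin axis, 95 mm above the bench. The grey chest, fixed, is 140 mm deep (x), 200 wide (y), 90 high; this point is 90 mm in +x of its centre, 20 mm behind its far wall. Pins lie along y at -70 and +70 mm between steel cheeks that reach 5 mm above the axis. z is up, x points from handle side to hinge side.
- stand_slot (a point): Centre of the slot floor of the lid stand, 22 mm above the bench: a fixed wooden block 100 x 220 mm with two steel cheeks 180 mm long. The slot runs along y, 40 mm wide in x, 55 deep, with flared lips above (mouth about 65 mm) that end 74 mm above this point; ends open. z is up. A lid standing in it on its fork ends has its handle's centre 204 mm above this point.
- small_box: Bystander: smaller grey box 134 x 174 x 74 mm with a round black knob in the middle of its top (94 mm high in all), lid not removable, loose on the bench. Origin at the centre of its underside.
Things that resemble listed ones, but are neither listed nor needed, are in the scene too. Leave any blue look-alike of the part that bears stand_slot alone.

How it is judged:
By the outcome, as a careful person would: the job done as asked, in the order asked, and still so for the second after the job is handed in, with the robot touching nothing.
It also fails if it takes over 48 s, if anything falls off the work surface, if the arm or the gripper's body presses on something with over 40 N, if the wrist force passes 120 N, or if a joint passes its speed limit or range.

### The arm

A 7-joint arm with a two-finger parallel gripper is mounted at the origin on the work surface. World frame = base frame: x ahead of the robot, y to its left, z up, the work surface at z = 0. Lengths are in mm, angles in rad, forces in N, time in s.
With the tool pointing down it reaches from about 425 to 1025 mm from the base axis. Payload 9.4 kg.
Tool frame: the origin (TCP) lies at the very end of the fingers, on their centre line; the grasp point (between the pads) lies hold_point_z behind it (hold_point_z is the distance from the TCP to the grasp point, in mm); z points along the fingers, y is the direction in which the jaws open and shut (so a half turn about z gives the same grasp; the last joint's range is limited). The gripper opens to 93 mm and grips with 3 to 60 N. Pads are 15 mm wide; open, the fingers measure 128 mm over their backs; the gripper's body (75 mm by 188 mm) begins 65 mm behind the grasp point.
Start: joints at [-1.299, 0.599, -0.003, 1.599, 0.002, 0.943, -0.08], TCP at [247.788, 681.341, 218.618] pointing down, gripper open.
Joint ranges: [-2.57, 2.57], [-0.35, 1.97], [-1.29, 1.29], [0.11, 2.56], [-1.05, 4.19], [0.11, 1.86], [-2.63, 2.63]. Speed limits (rad/s): [2.22, 2.22, 3.01, 3.01, 3.14, 3.14, 3.14].

### API

Orientations are given as a unit quaternion [w, x, y, z].
In Python, from cell import observe, camera, calibration, job_done, look_for, masks_of, pinpoint, hold_point_z gives the robot as it stands. The module is installed in compiled form; this text tells all that it offers.
- The arm moves only by the shell command python3 -m crank 'ROWS' [FORCE]. ROWS is JSON, a list of rows, each a list of 3 entries, a list of its own where there are three numbers: the shift along the tool's x, y, z scaled (see below), then the turn, a rotation vector about the tool's x, y, z scaled (see below), then the closure, from -1 (fully open) to 1 (shut). A call has exactly 5 rows; each row is the pose to reach, as a shift and turn from the pose measured when the call began, along the tool's axes at that moment; what a row does not reach only later rows make up. The controller multiplies each number of a shift by 0.1 m and each number of a turn by 45 degrees. A row lasts 1/10 s, in which the tool goes at most 50 mm and 8.59 degrees, less where a joint would pass 70% of its speed; a pose out of reach is approached as far as the arm can. A call with a number of a shift or a turn outside -1 to 1 is refused whole. A call with a gripper value outside its range is refused whole. The fingers move at their own pace and stop on an object; FORCE is the grip in N (left out, the last holds). Time passes only in rows, so rows that repeat a pose let the fingers close, or fill a call up. It gives the time, the measured TCP pose, the force and the opening at its end, in the units of the state.
- observe(): the state, without advancing time (a new reading comes with each control period).
- camera(name): name is "side" or "top" or "wrist"; returns the picture (480x640x3 uint8, blue, green, red); there is no depth.
- calibration(name): a dict with "intrinsics" (3x3 intrinsics, pixels), "rvec" (rotation vector, rad) and "tvec" (3), from world to camera coordinates, as OpenCV has them. Camera axes: x right, y down, z forward; pixel columns grow to the right and rows downward; lengths in mm; the calibration is good to about 2 mm. A picture is of the moment at which its call begins: read the wrist's pose just before it. calibration takes no time and is no camera call; for the wrist camera it gives the pose at the moment of the call.
- job_done(): hands the job in, once; it reports no verdict.
Trained networks look in the newest picture that a camera, given by its name, has taken for a name from the list of things; names that differ only in an ending like _2 or _b are one class to them, and where a whole thing is asked for, a point or a joint stands for the part that bears it (a point fixed in the world has none). Each returns a list of dicts, best first, with "conf" (0 to 1); they miss things now and then, are a little off and sometimes report something else, mostly with a low value. They report only what shows in the picture. A call takes as long as a camera call. They do not tell look-alikes from the thing itself.
- look_for(camera, name): "bbox" ([left, top, width, height] in pixels, round what is visible of it).
- masks_of(camera, name): "region" (480x640 bool, what is visible of it) and "bbox" ([left, top, width, height] in pixels, round what is visible of it).
- pinpoint(camera, name): "centre" ([row, column] in pixels: a listed point, or the origin of a listed thing).
The state is a dict: "time": time; "joint_positions": joint angles; "joint_velocities": joint speeds; "joint_efforts": joint torques, N m; "ee_pos": TCP position; "tool_rot": TCP orientation; "contact_force": force on the tool from outside, world axes, zero at the start; "moment": the same for the moment, N m; "finger_gap": finger opening in mm.
Only numpy, scipy, OpenCV 4.12 (cv2) and the standard library are available. Lean on these libraries where they do the work, as an engineer would, in place of code of your own. Each camera call takes 0.05 s, during which the arm holds its last target.

## Working session

There is one attempt and no reset: what is moved stays moved. The work goes in short steps, Python scripts to look and compute and a shell command to move; the robot and the scene stay as the last step left them, time stands still between calls to the robot, and variables do not carry over. Pictures are saved under pics/ and viewed, and the job is handed in when it is done.

```bash
ls; mkdir -p pics; python3 - <<'E'
from cell import *
import cv2
print(observe(), hold_point_z)
for n in ("side","top","wrist"):
    im=camera(n); cv2.imwrite(f"pics/{n}0.png",im)
    for k in ("lid_grip","lid_hinge","chest_pins","stand_slot","small_box"):
        r=pinpoint(n,k); print(n,k,[(a["centre"],round(a["conf"],2)) for a in r])
E
```

```text
pics
{'time': 0.0, 'joint_positions': array([-1.29873151,  0.60009052, -0.00254606,  1.60012142,  0.0018118 ,
        0.94286791, -0.07982221]), 'joint_velocities': array([-0.00062887, -0.00088031,  0.00180615, -0.00069038,  0.00024915,
        0.00103361, -0.00108978]), 'joint_efforts': array([ 9.48910347e-04, -7.65087175e+01,  1.49692073e+00, -2.52359694e+01,
       -5.25885215e-02,  1.66755117e-02,  1.67582443e-04]), 'ee_pos': array([247.61513497, 680.90052078, 217.78793744]), 'tool_rot': array([-5.67423065e-05,  1.73477466e-01,  9.84837559e-01, -7.40415576e-04]), 'contact_force': array([ 0.82781975, -0.13180812,  0.90310084]), 'moment': array([ 0.04681638, -0.04361781, -0.03895124]), 'finger_gap': 92.78144855879255} 18.8
side lid_grip [([222.0, 312.9], 0.92)]
side lid_hinge [([210.9, 404.1], 0.86)]
side chest_pins [([212.2, 402.7], 0.76), ([153.7, 284.4], 0.62)]
side stand_slot [([154.9, 287.1], 0.95), ([178.5, 190.9], 0.88), ([312.6, 251.1], 0.69)]
side small_box [([415.0, 385.8], 0.76)]
top lid_grip [([244.5, 306.4], 0.81)]
top lid_hinge [([159.8, 324.9], 0.93)]
top chest_pins []
top stand_slot [([316.4, 366.3], 0.84), ([329.3, 178.0], 0.81), ([226.6, 180.5], 0.65)]
top small_box [([251.4, 471.2], 0.89), ([244.3, 307.4], 0.38)]
wrist lid_grip []
wrist lid_hinge []
wrist chest_pins []
wrist stand_slot []
wrist small_box []
```

View pics/side0.png

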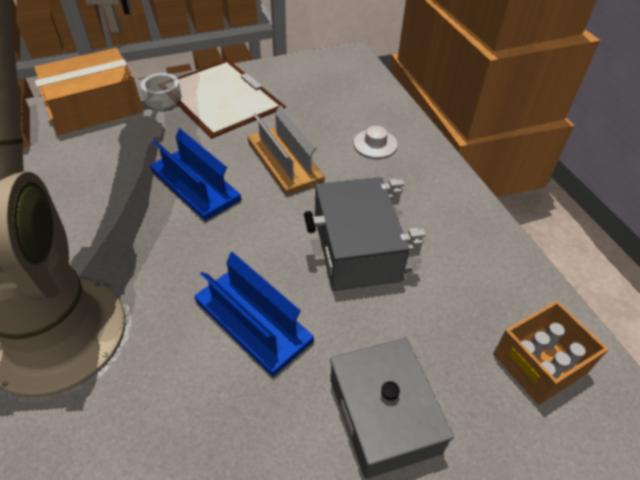

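View pics/top0.png

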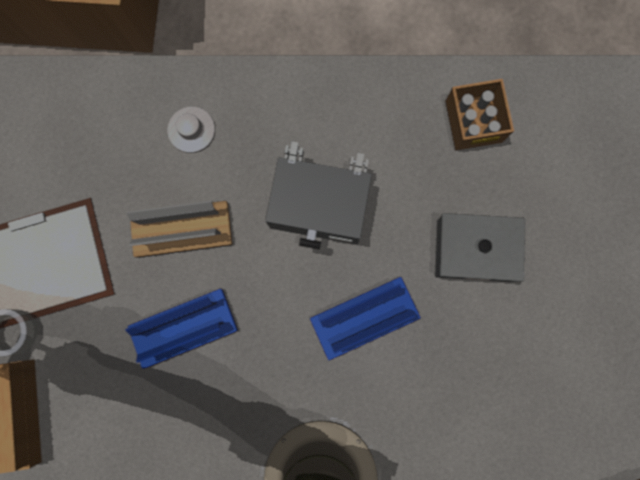

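```bash
python3 - <<'E'
from cell import *
import cv2,numpy as np
for n in ("side","top","wrist"):
    c=calibration(n); R=cv2.Rodrigues(np.array(c["rvec"]))[0]; print(n,c,(-R.T@np.array(c["tvec"]).ravel()).round(1))
E
```

```text
side {'intrinsics': array([[524.82735386,   0.        , 316.69590798],
       [  0.        , 524.82735386, 240.34271407],
       [  0.        ,   0.        ,   1.        ]]), 'rvec': array([ 2.388903  , -0.41883298,  0.18108061]), 'tvec': array([-466.74136768,  167.82827597,  939.2353778 ])} [ 253.5 -622.7  822.3]
top {'intrinsics': array([[549.43983762,   0.        , 317.85644638],
       [  0.        , 549.43983762, 239.45215253],
       [  0.        ,   0.        ,   1.        ]]), 'rvec': array([ 2.15038381, -2.13290524,  0.11706342]), 'tvec': array([   7.31063452,  505.63037502, 1163.37407074])} [ 347.2  -17.4 1220. ]
wrist {'intrinsics': array([[419.89007062,   0.        , 316.44888411],
       [  0.        , 419.89007062, 238.13613994],
       [  0.        ,   0.        ,   1.        ]]), 'rvec': array([-2.35881584, -1.65172375, -0.25675355]), 'tvec': array([-725.95436955,  -34.3306189 ,  392.24221176])} [167.4 711.2 385. ]
```

```bash
cat > h.py <<'E'
from cell import *
import cv2,numpy as np
from scipy.spatial.transform import Rotation as Rn
def cal(n):
    c=calibration(n); return np.array(c["intrinsics"]),np.array(c["rvec"],float),np.array(c["tvec"],float).ravel()
def proj(n,P,c=None):
    K,r,t=c or cal(n); return cv2.projectPoints(np.atleast_2d(np.array(P,float)),r,t,K,None)[0].reshape(-1,2)
def onz(n,uv,z,c=None):
    K,r,t=c or cal(n); R=cv2.Rodrigues(r)[0]; o=-R.T@t
    d=R.T@np.linalg.inv(K)@np.array([uv[0],uv[1],1.]); return o+d*(z-o[2])/d[2]
def tri(d):  # {cam:(u,v)}
    A=[];b=[]
    for n,uv in d.items():
        K,r,t=cal(n);R=cv2.Rodrigues(r)[0];o=-R.T@t
        v=R.T@np.linalg.inv(K)@np.array([uv[0],uv[1],1.]);v/=np.linalg.norm(v);P=np.eye(3)-np.outer(v,v)
        A.append(P);b.append(P@o)
    return np.linalg.lstsq(np.vstack(A),np.hstack(b),rcond=None)[0]
def tool():
    s=observe();q=s["tool_rot"];return s,Rn.from_quat([q[1],q[2],q[3],q[0]])
def cmd(pos,R):
    """shift/turn numbers from present pose to TCP pos, Rotation R"""
    s,R0=tool(); sh=R0.inv().apply(np.array(pos)-s["ee_pos"])/100
    tu=(R0.inv()*R).as_rotvec()/np.radians(45)
    print("shift",sh.round(3),"turn",tu.round(3)); return sh,tu
E
python3 - <<'E'
from h import *
for nm,s,t,z in [("grip",(312.9,222),(306.4,244.5),None),("hinge",(404.1,210.9),(324.9,159.8),95),("stand",(287.1,154.9),(180.5,226.6),22),("box",(385.8,415),(471.2,251.4),0)]:
    print(nm,tri({"side":s,"top":t}).round(1), z and onz("side",s,z).round(1), z and onz("top",t,z).round(1))
s=cv2.imread("pics/side0.png");t=cv2.imread("pics/top0.png")
cv2.imwrite("pics/c1.png",cv2.resize(t[120:270,240:400],None,fx=5,fy=4*1.25,interpolation=cv2.INTER_CUBIC)[:,:800][:600] if 0 else cv2.resize(t[130:260,240:400],None,fx=4.6,fy=4.6,interpolation=cv2.INTER_CUBIC))
cv2.imwrite("pics/c2.png",cv2.resize(t[190:270,120:245],None,fx=6,fy=6,interpolation=cv2.INTER_CUBIC))
cv2.imwrite("pics/c3.png",cv2.resize(s[100:300,230:440],None,fx=3,fy=3,interpolation=cv2.INTER_CUBIC)[:600])
E
```

```text
grip [493.8  32.5  85.3] None None
hinge [672.2  -4.7  91.7] [675.  -8.  95.] [666.7  -3.3  95. ]
stand [536.6 317.1  19.9] [538.2 314.5  22. ] [533.9 317.   22. ]
box [ 491.  -332.3   -9.3] 0 0
```

View pics/c1.png

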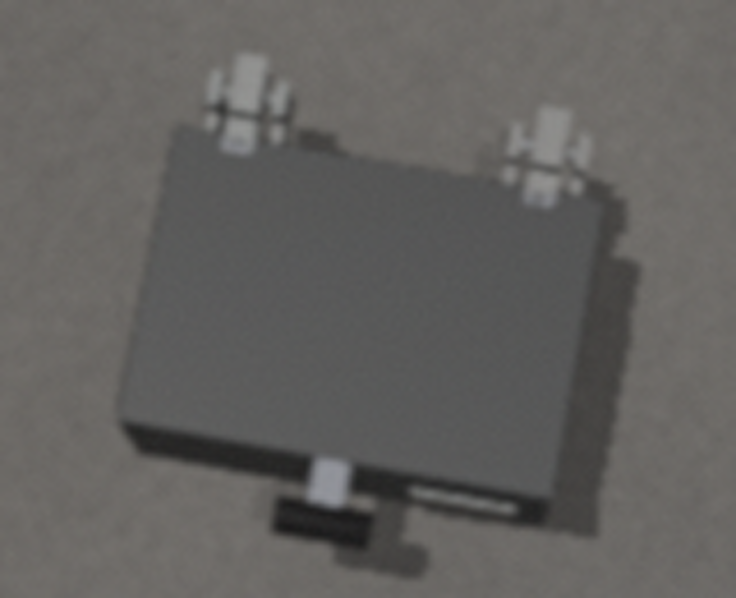

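View pics/c2.png

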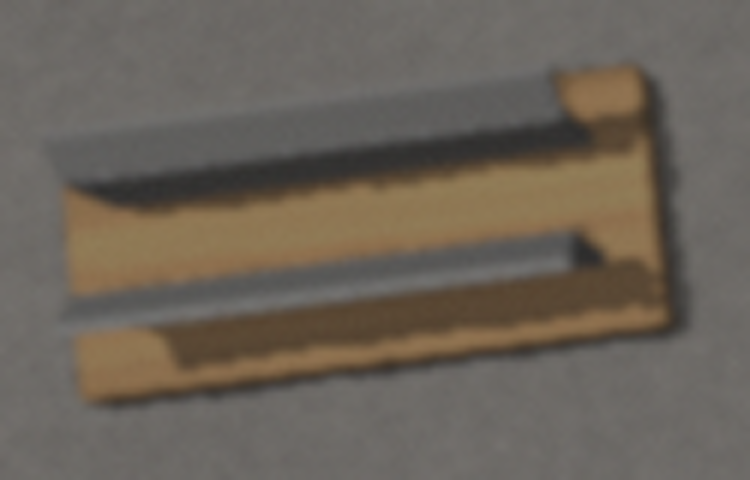

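View pics/c3.png

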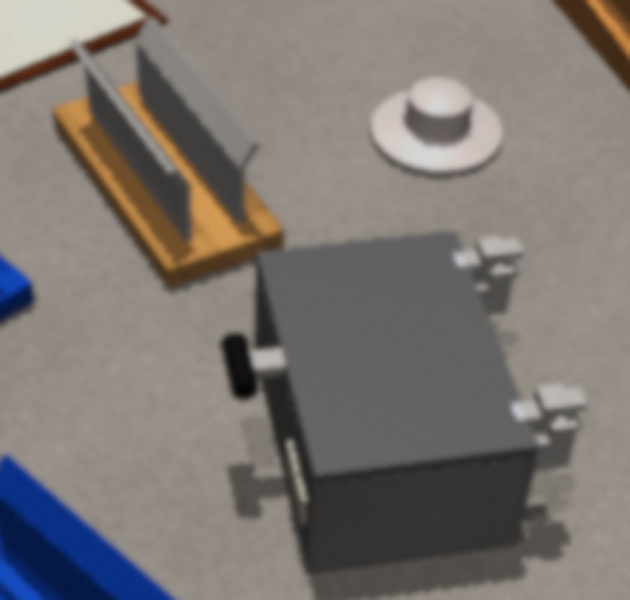

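```bash
cat > fit.py <<'E'
from h import *
from scipy.optimize import least_squares
def fit(obs,x0,fixz=None):
    c={n:cal(n) for n in("side","top")}
    def P(p,m): 
        ca,sa=np.cos(p[2]),np.sin(p[2]); return [p[0]+ca*m[0]-sa*m[1],p[1]+sa*m[0]+ca*m[1],(p[3] if fixz is None else fixz)+m[2]]
    f=lambda p:np.hstack([proj(n,P(p,m),c[n])[0]-uv for n,m,uv in obs])
    r=least_squares(f,x0 if fixz is None else x0[:3],loss="soft_l1",f_scale=1.)
    print(r.x.round(3)); print(f(r.x).reshape(-1,2).round(1).tolist()); return r.x
if __name__=="__main__":
    h=[28,168]
    L=[("top",(168,100,5),(277.4,157.4)),("top",(168,-100,5),(371.1,174.1)),("top",(28,100,5),(266.5,221.3)),("top",(28,-100,5),(359.6,237.6)),
     ("side",(28,100,5),(316,184.5)),("side",(168,100,5),(381.7,178.3)),("side",(28,-100,5),(335,258.3)),("side",(168,-100,5),(407.3,250)),("top",(0,0,4),(310,243)),("side",(0,0,0),(309.5,221.7))]
    for z in (None,95): fit(L,[494,32,-.2,95],z)
    S=[("top",(50,-110,0),(226.7,201.3)),("top",(-50,-110,0),(231.3,244.2)),("top",(-50,110,0),(134.2,256)),("side",(-50,110,0),(248.3,138.3)),("side",(-50,-110,0),(287.3,191.7)),("side",(50,-110,0),(324,178.3))]
    for z in (None,22): fit(S,[536,316,.1,22],z)
E
python3 fit.py
```

```text
[ 4.90689e+02  2.70660e+01 -1.78000e-01  9.01820e+01]
[[0.7, -1.0], [0.4, -1.0], [-1.6, -0.6], [0.1, 0.6], [-1.3, 0.1], [-0.5, -0.9], [-1.2, 1.0], [1.6, -0.2], [-0.4, -0.3], [-0.3, 1.3]]
[ 4.89509e+02  2.54700e+01 -1.79000e-01]
[[1.3, -1.1], [1.4, -1.0], [-1.1, -0.5], [1.0, 0.9], [-1.5, -1.0], [-0.4, -2.0], [-1.4, 0.2], [1.8, -1.0], [0.2, -0.1], [-0.6, 0.3]]
[5.3280e+02 3.1991e+02 1.3100e-01 1.1091e+01]
[[0.3, -1.3], [0.1, -0.4], [-0.6, -0.1], [-1.1, -0.4], [-2.0, 0.6], [0.5, 0.5]]
[5.30936e+02 3.14130e+02 1.23000e-01]
[[2.1, -1.1], [1.7, 0.2], [-0.0, -0.1], [-1.4, -2.7], [-2.6, -1.1], [0.5, -1.1]]
```

The chest meant is the one with the T-handle, at side px (310,222) and top px (310,243). The box with the round knob, at side (390,390), is the bystander. There are three stands: two blue ones at top px (366,316) and (178,329), and a wooden one with grey cheeks at top px (180,229). The wooden one fits the description. The crops confirm all of this.

Next I'll move over towards the handle.

```bash
python3 -m crank '[[[-0.17,-0.2,0],[0,0,0],-1],[[-0.34,-0.4,0],[0,0,0],-1],[[-0.51,-0.6,0],[0,0,0],-1],[[-0.68,-0.8,0],[0,0,0],-1],[[-0.85,-1,0],[0,0,0],-1]]' 25
python3 -m crank '[[[-0.17,-0.2,0],[0,0,0],-1],[[-0.34,-0.4,0],[0,0,0],-1],[[-0.51,-0.6,0],[0,0,0],-1],[[-0.68,-0.8,0],[0,0,0],-1],[[-0.85,-1,0],[0,0,0],-1]]'
python3 -m crank '[[[-0.17,-0.2,0],[0,0,0],-1],[[-0.34,-0.4,0],[0,0,0],-1],[[-0.51,-0.6,0],[0,0,0],-1],[[-0.68,-0.8,0],[0,0,0],-1],[[-0.85,-1,0],[0,0,0],-1]]'
python3 -c "
from h import *
cmd([478,40,200],Rn.from_euler('z',-0.178)*Rn.from_quat([0,1,0,0]))"
```

```text
time: 1.4
ee_pos: [293.8, 557.4, 218.7]
tool_rot: [0.0, 0.173, 0.985, 0.0]
contact_force: [0.5, -1.2, -0.5]
finger_gap: 93.1
time: 1.9
ee_pos: [339.9, 433.4, 218.9]
tool_rot: [0.0, 0.173, 0.985, 0.0]
contact_force: [-0.2, 0.1, -0.1]
finger_gap: 93.0
time: 2.4
ee_pos: [386.0, 309.4, 219.1]
tool_rot: [0.0, 0.173, 0.985, 0.001]
contact_force: [-0.2, 0.3, 0.9]
finger_gap: 93.0
shift [-1.785 -2.218  0.189] turn [ 0.001  0.001 -0.217]
```

```bash
python3 -m crank '[[[-0.18,-0.2,0],[0,0,0],-1],[[-0.36,-0.4,0],[0,0,0],-1],[[-0.54,-0.6,0],[0,0,0],-1],[[-0.72,-0.8,0.05],[0,0,0],-1],[[-0.9,-1,0.1],[0,0,0],-1]]'
python3 -m crank '[[[-0.18,-0.2,0],[0,0,-0.04],-1],[[-0.36,-0.4,0],[0,0,-0.08],-1],[[-0.54,-0.6,0.02],[0,0,-0.13],-1],[[-0.72,-0.8,0.04],[0,0,-0.17],-1],[[-0.9,-1,0.08],[0,0,-0.217],-1]]'
python3 - <<'E'
from h import *
im=camera("wrist");cv2.imwrite("pics/w1.png",im)
for k in ("lid_grip","lid_hinge"):
    r=pinpoint("wrist",k);print(k,r)
    for a in r[:1]: print(onz("wrist",a["centre"][::-1],95).round(1))
s,_=tool();print(s["ee_pos"],s["tool_rot"],s["time"])
E
```

```text
time: 2.9
ee_pos: [436.9, 183.8, 209.3]
tool_rot: [0.001, 0.173, 0.985, 0.001]
contact_force: [0.1, -1.0, 0.1]
finger_gap: 92.8
time: 3.4
ee_pos: [488.1, 58.1, 201.5]
tool_rot: [0.001, 0.088, 0.996, 0.001]
contact_force: [0.1, 0.4, 0.6]
finger_gap: 92.8
lid_grip [{'centre': [247.2, 269.3], 'conf': 0.89}]
[490.1  23.6  95. ]
lid_hinge []
[487.78054314  57.57876973 201.15048817] [9.03329920e-04 9.07415890e-02 9.95873821e-01 6.93452569e-04] 3.55
```

View pics/w1.png

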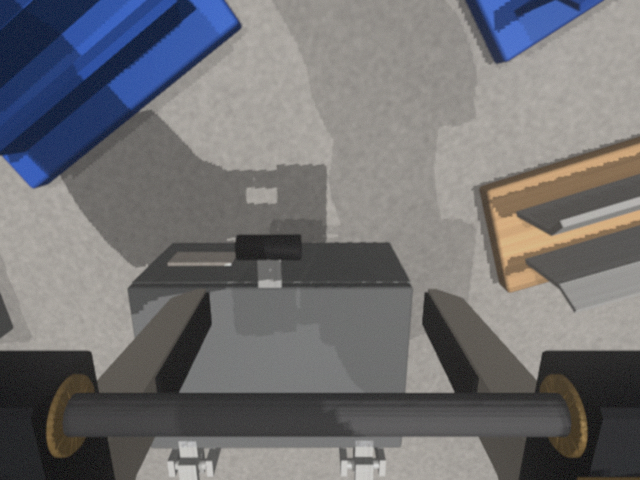

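The wrist view shows the T-handle bar at px (269,247), lying level in the picture, so the yaw is right. It sits at (490,24,95), which agrees with the model fit.

```bash
python3 -c "
from h import *
cmd([490,24.3,76.5],Rn.from_euler('z',-0.178)*Rn.from_quat([0,1,0,0]))"
```

```text
shift [-0.08  -0.325  1.246] turn [ 0.002  0.002 -0.005]
```

```bash
python3 -m crank '[[[-0.03,-0.13,0.1],[0,0,0],-1],[[-0.06,-0.25,0.25],[0,0,0],-1],[[-0.08,-0.325,0.45],[0,0,0],-1],[[-0.08,-0.325,0.65],[0,0,0],-1],[[-0.08,-0.325,0.8],[0,0,-0.005],-1]]'
python3 - <<'E'
from h import *
im=camera("wrist");cv2.imwrite("pics/w2.png",im)
for k in ("lid_grip",):
    r=pinpoint("wrist",k);print(k,r)
    for a in r[:1]: print(onz("wrist",a["centre"][::-1],95).round(1))
s,_=tool();print(s["ee_pos"],s["tool_rot"],s["time"])
cmd([490,24.3,76.5],Rn.from_euler('z',-0.178)*Rn.from_quat([0,1,0,0]))
E
```

```text
time: 4.05
ee_pos: [489.2, 24.2, 119.7]
tool_rot: [0.0, 0.089, 0.996, 0.001]
contact_force: [-0.6, 0.3, 0.6]
finger_gap: 92.8
lid_grip [{'centre': [285.5, 317.9], 'conf': 0.84}]
[488.2  26.1  95. ]
[488.54618312  24.40120031 119.23366445] [-7.95006269e-04  8.83677029e-02  9.96087549e-01  3.34563450e-04] 4.15
shift [-0.015  0.001  0.427] turn [ 0.001 -0.002  0.001]
```

View pics/w2.png

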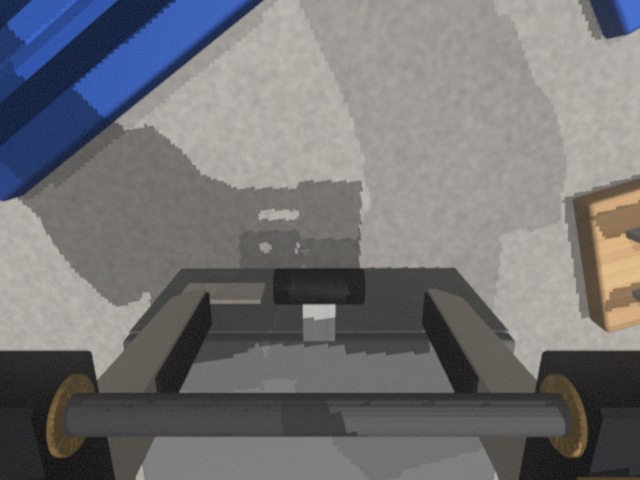

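The bar is centred between the fingertips: it is at px (319,286), and the tips are at columns 210 and 425. I'll go down and close.

```bash
python3 -m crank '[[[0,0,0.15],[0,0,0],-1],[[0,0,0.3],[0,0,0],-1],[[0,0,0.42],[0,0,0],-1],[[0,0,0.425],[0,0,0],-1],[[0,0,0.425],[0,0,0],0]]' 25
python3 -m crank '[[[0,0,0],[0,0,0],1],[[0,0,0],[0,0,0],1],[[0,0,0],[0,0,0],1],[[0,0,0],[0,0,0],1],[[0,0,0],[0,0,0],1]]' 25
python3 - <<'E'
from h import *
im=camera("wrist");cv2.imwrite("pics/w3.png",im)
im=camera("side");cv2.imwrite("pics/s3.png",im)
s,_=tool();print(s["ee_pos"],s["tool_rot"],s["time"],s["finger_gap"])
E
```

```text
time: 4.65
ee_pos: [488.5, 24.5, 76.9]
tool_rot: [-0.001, 0.088, 0.996, 0.0]
contact_force: [1.0, 0.2, -0.2]
finger_gap: 88.7
time: 5.15
ee_pos: [488.5, 24.5, 77.1]
tool_rot: [-0.001, 0.088, 0.996, 0.0]
contact_force: [-0.6, -0.2, 0.6]
finger_gap: 49.6
[488.49795941  24.58923884  77.01548458] [-8.57138144e-04  8.82094808e-02  9.96101516e-01  3.51407190e-04] 5.25 44.03234186150694
```

View pics/w3.png

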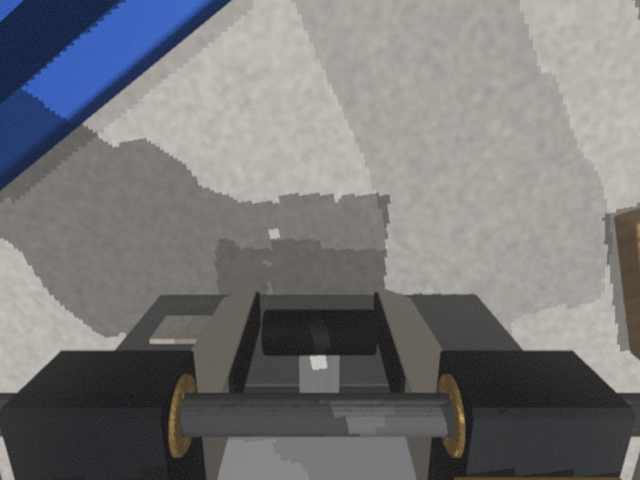

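View pics/s3.png

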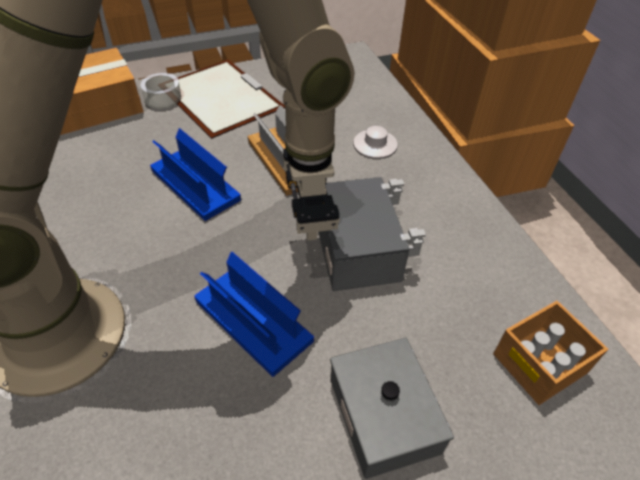

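Gripped, with an opening of 44 mm, which is the bar's length. Now I'll start the swing along a 188 mm arc.

```bash
python3 -m crank '[[[-0.005,0,-0.13],[0,0,0],1],[[-0.018,0,-0.26],[0,0,0],1],[[-0.04,0,-0.39],[0,0,0],1],[[-0.065,0,-0.49],[0,0,0],1],[[-0.092,0,-0.58],[0,0,0],1]]' 30
python3 - <<'E'
from h import *
s,_=tool();print(s["ee_pos"],s["contact_force"],s["moment"],s["finger_gap"])
f=np.array([np.cos(-.178),np.sin(-.178),0])
d=s["ee_pos"]-[488.5,24.6,77]; a=d@f; z=d[2]; print("fwd",a,"up",z,"ang",np.degrees(np.arctan2(z,188-a)),"rad",np.hypot(z,188-a))
im=camera("side");cv2.imwrite("pics/s4.png",im)
E
```

```text
time: 5.75
ee_pos: [497.4, 22.9, 135.4]
tool_rot: [-0.001, 0.088, 0.996, 0.0]
contact_force: [0.1, -1.0, -3.8]
finger_gap: 43.6
[497.39110086  22.86451876 135.37064101] [ 0.09753514 -1.04194235 -3.78396486] [0.08701759 0.28516349 0.03708968] 43.56592670908415
fwd 9.05790651348998 up 58.370641010627764 ang 18.066248037046787 rad 188.22168991199308
```

View pics/s4.png

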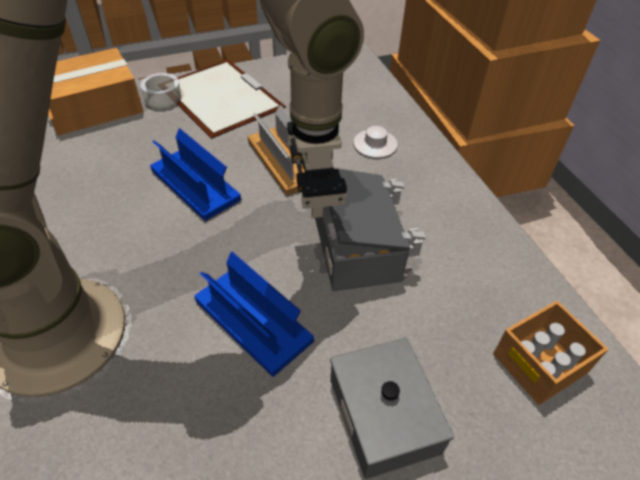

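```bash
python3 -m crank '[[[-0.04,0,-0.11],[0,0,0],1],[[-0.087,0,-0.22],[0,0,0],1],[[-0.141,0,-0.325],[0,0,0],1],[[-0.2,0,-0.425],[0,0,0],1],[[-0.267,0,-0.52],[0,0,0],1]]'
python3 -m crank '[[[-0.072,0,-0.093],[0,0,0],1],[[-0.15,0,-0.182],[0,0,0],1],[[-0.234,0,-0.265],[0,0,0],1],[[-0.323,0,-0.343],[0,0,0],1],[[-0.416,0,-0.416],[0,0,0],1]]'
python3 - <<'E'
from h import *
s,_=tool();print(s["ee_pos"],s["contact_force"],s["moment"],s["finger_gap"])
f=np.array([np.cos(-.178),np.sin(-.178),0])
d=s["ee_pos"]-[488.5,24.6,77]; a=d@f; z=d[2]; print("fwd",a,"up",z,"ang",np.degrees(np.arctan2(z,188-a)),"rad",np.hypot(z,188-a))
im=camera("side");cv2.imwrite("pics/s5.png",im)
E
```

```text
time: 6.3
ee_pos: [524.8, 18.0, 188.6]
tool_rot: [-0.001, 0.088, 0.996, 0.0]
contact_force: [-0.5, 0.0, -4.1]
finger_gap: 43.9
time: 6.8
ee_pos: [566.4, 10.5, 230.6]
tool_rot: [-0.001, 0.088, 0.996, 0.0]
contact_force: [0.2, 0.6, -3.8]
finger_gap: 43.7
[566.3589186   10.50122866 230.62568325] [ 0.24327279  0.62117588 -3.84734323] [0.11287708 0.23504219 0.03991145] 43.69723399388567
fwd 79.1250808834413 up 153.6256832489645 ang 54.67470087639229 rad 188.293915372612
```

View pics/s5.png

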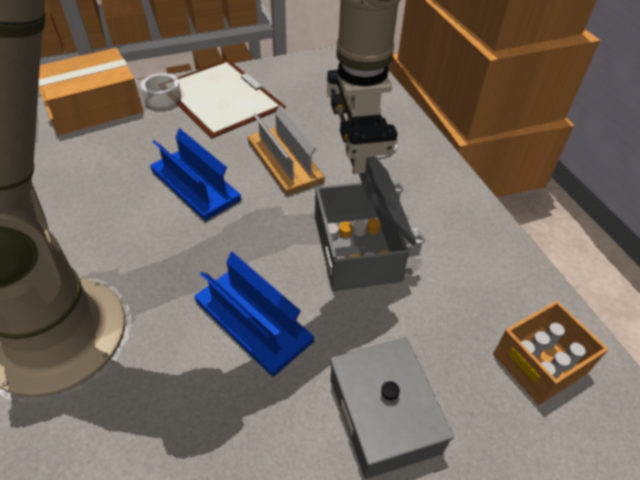

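The lid is up at about 55°, with its forks still at the pins. I'll take it the rest of the way to vertical.

```bash
python3 -m crank '[[[-0.098,0,-0.066],[0,0,0],1],[[-0.2,0,-0.125],[0,0,0],1],[[-0.305,0,-0.177],[0,0,0],1],[[-0.413,0,-0.222],[0,0,0],1],[[-0.524,0,-0.26],[0,0,0],1]]'
python3 -m crank '[[[-0.11,0,-0.033],[0,0,0],1],[[-0.22,0,-0.055],[0,0,0],1],[[-0.335,0,-0.07],[0,0,0],1],[[-0.45,0,-0.078],[0,0,0],1],[[-0.562,0,-0.08],[0,0,0],1]]'
python3 - <<'E'
from h import *
s,_=tool();print(s["ee_pos"],s["contact_force"],s["moment"],s["finger_gap"])
f=np.array([np.cos(-.178),np.sin(-.178),0])
d=s["ee_pos"]-[488.5,24.6,77]; a=d@f; z=d[2]; print("fwd",a,"up",z,"ang",np.degrees(np.arctan2(z,188-a)),"rad",np.hypot(z,188-a))
im=camera("side");cv2.imwrite("pics/s6.png",im)
im=camera("wrist");cv2.imwrite("pics/w6.png",im)
E
```

```text
time: 7.35
ee_pos: [620.7, 0.8, 258.0]
tool_rot: [0.001, 0.089, 0.996, 0.0]
contact_force: [0.1, -0.2, -4.6]
finger_gap: 43.7
time: 7.85
ee_pos: [676.9, -9.2, 266.0]
tool_rot: [0.0, 0.088, 0.996, 0.0]
contact_force: [-1.2, 0.9, -3.8]
finger_gap: 43.6
[676.93435836  -9.24435687 265.99852215] [-1.20262658  0.87725034 -3.81980491] [ 0.12234394  0.41718272 -0.01321332] 43.628967524731934
fwd 191.44958838511593 up 188.99852215030933 ang 91.04564263304522 rad 189.03000035715942
```

View pics/s6.png

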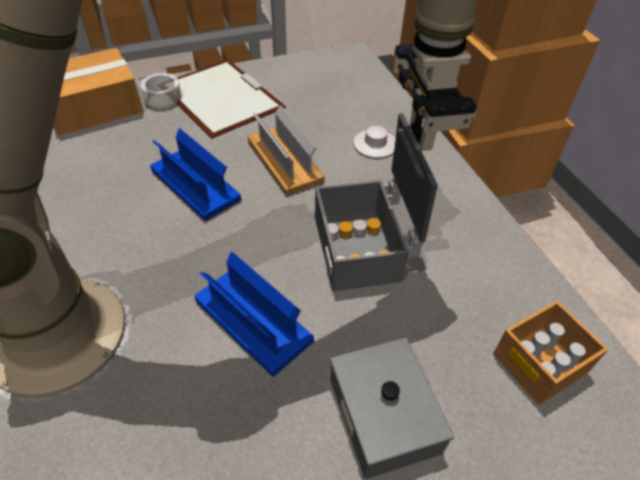

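View pics/w6.png

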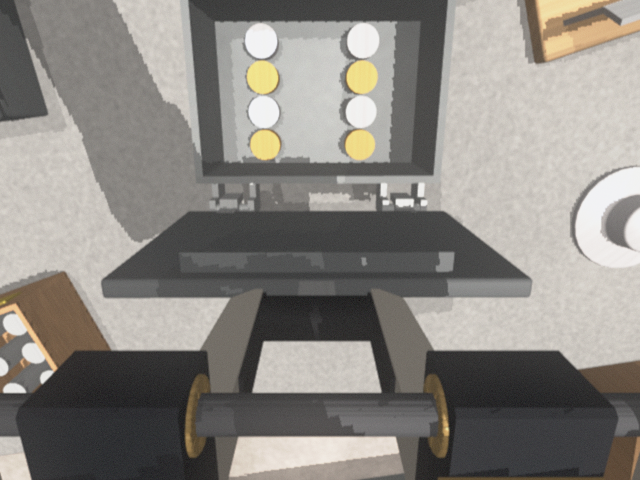

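```bash
python3 - <<'E'
from h import *
for uv in [(235,203),(403,203)]: print(onz("wrist",uv,95).round(1))
s,_=tool();print(s["ee_pos"],s["contact_force"])
im=cv2.imread("pics/w6.png");cv2.imwrite("pics/w6c.png",cv2.resize(im[170:310,90:540],None,fx=1.75,fy=1.75,interpolation=cv2.INTER_CUBIC))
im=cv2.imread("pics/s6.png");cv2.imwrite("pics/s6c.png",cv2.resize(im[90:290,310:480],None,fx=3,fy=3,interpolation=cv2.INTER_CUBIC))
E
```

```text
[657.2 -72.4  95. ]
[681.6  63.3  95. ]
[677.43084874  -9.39398565 265.62729031] [-0.09620301  0.22123818 -4.5646563 ]
```

View pics/s6c.png

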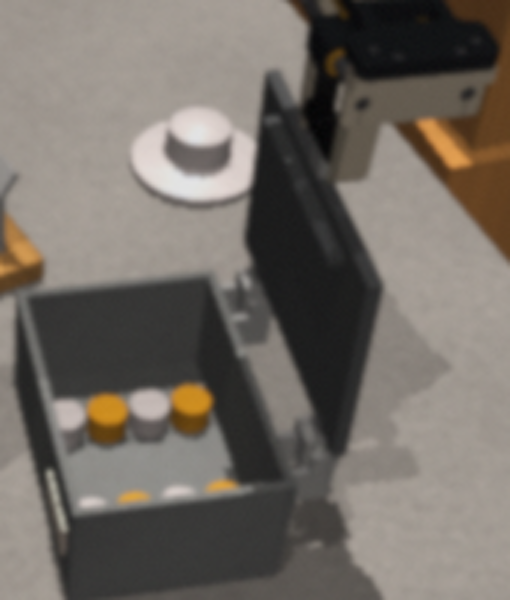

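View pics/w6c.png

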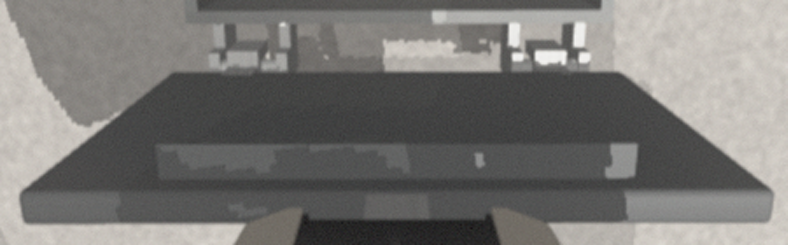

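The lid stands at about 91° on the pins. I'll ease it back 3 mm and lift straight up.

```bash
python3 -m crank '[[[0.02,0,0],[0,0,0],1],[[0.03,0,-0.02],[0,0,0],1],[[0.03,0,-0.12],[0,0,0],1],[[0.03,0,-0.22],[0,0,0],1],[[0.03,0,-0.32],[0,0,0],1]]'
python3 - <<'E'
from h import *
s,_=tool();print(s["ee_pos"],s["contact_force"],s["moment"],s["finger_gap"],s["time"])
im=camera("side");cv2.imwrite("pics/s7.png",cv2.resize(im[60:290,310:480],None,fx=2.6,fy=2.6,interpolation=cv2.INTER_CUBIC))
E
```

```text
time: 8.45
ee_pos: [674.6, -8.8, 299.2]
tool_rot: [0.001, 0.089, 0.996, 0.001]
contact_force: [0.4, 0.8, -4.3]
finger_gap: 43.6
[674.56396468  -8.82857988 299.16575278] [ 0.36435642  0.77362825 -4.32743252] [ 0.01787341 -0.00941232 -0.02335685] 43.620235771489845 8.45
```

View pics/s7.png

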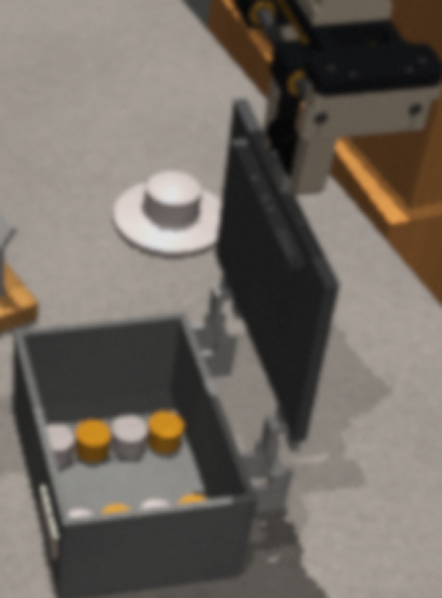

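The lid is free: it hangs vertical, the fork ends are above the pin cheeks, and it weighs 4.3 N. I'll raise it and carry it towards the wooden stand.

```bash
python3 -m crank '[[[0,0,-0.08],[0,0,0],1],[[0,0,-0.16],[0,0,0],1],[[0,0,-0.24],[0,0,0],1],[[0.02,0.03,-0.3],[0,0,0],1],[[0.06,0.09,-0.34],[0,0,0],1]]'
python3 -m crank '[[[0.07,0.1,0],[0,0,0],1],[[0.16,0.24,0],[0,0,0],1],[[0.26,0.39,0],[0,0,0],1],[[0.36,0.54,0],[0,0,0],1],[[0.46,0.69,0],[0,0,0],1]]'
python3 -m crank '[[[0.1,0.15,0],[0,0,-0.04],1],[[0.2,0.3,0],[0,0,-0.08],1],[[0.3,0.45,0],[0,0,-0.13],1],[[0.4,0.6,0],[0,0,-0.18],1],[[0.5,0.75,0],[0,0,-0.23],1]]'
python3 -c "
from h import *
s,_=tool();print(s['contact_force'],s['moment'])
cmd([531,316,332],Rn.from_euler('z',0.125)*Rn.from_quat([0,1,0,0]))"
```

```text
time: 9.0
ee_pos: [670.9, 0.7, 335.6]
tool_rot: [0.003, 0.089, 0.996, 0.001]
contact_force: [0.5, -0.6, -4.7]
finger_gap: 43.9
time: 9.5
ee_pos: [636.8, 79.0, 335.3]
tool_rot: [0.002, 0.089, 0.996, 0.001]
contact_force: [-0.0, -0.3, -4.0]
finger_gap: 43.8
time: 10.0
ee_pos: [600.3, 162.9, 335.2]
tool_rot: [0.003, -0.003, 1.0, 0.0]
contact_force: [-0.1, -0.6, -4.4]
finger_gap: 43.6
[-0.09853004 -0.59418127 -4.41950069] [ 0.03248372 -0.0338822   0.02376784]
shift [0.683 1.535 0.03 ] turn [ 0.001  0.007 -0.151]
```

```bash
python3 -m crank '[[[0.06,0.15,0],[0,0,-0.03],1],[[0.13,0.3,0],[0,0,-0.06],1],[[0.2,0.46,0],[0,0,-0.09],1],[[0.27,0.62,0],[0,0,-0.12],1],[[0.34,0.77,0],[0,0.005,-0.15],1]]'
python3 - <<'E'
from h import *
s,_=tool();print(s["ee_pos"],s["contact_force"],s["time"])
im=camera("wrist");cv2.imwrite("pics/w8.png",im)
for a in pinpoint("wrist","stand_slot"): print(a, onz("wrist",a["centre"][::-1],22).round(1))
im=camera("top");cv2.imwrite("pics/t8.png",im)
E
```

```text
time: 10.5
ee_pos: [565.1, 241.1, 335.2]
tool_rot: [0.001, -0.063, 0.998, 0.0]
contact_force: [0.3, -0.6, -3.9]
finger_gap: 43.7
[565.10386159 241.06042202 335.16476087] [ 0.29110357 -0.58938756 -3.87942404] 10.5
{'centre': [164.7, 382.8], 'conf': 0.9} [534.1 317.1  22. ]
```

View pics/w8.png

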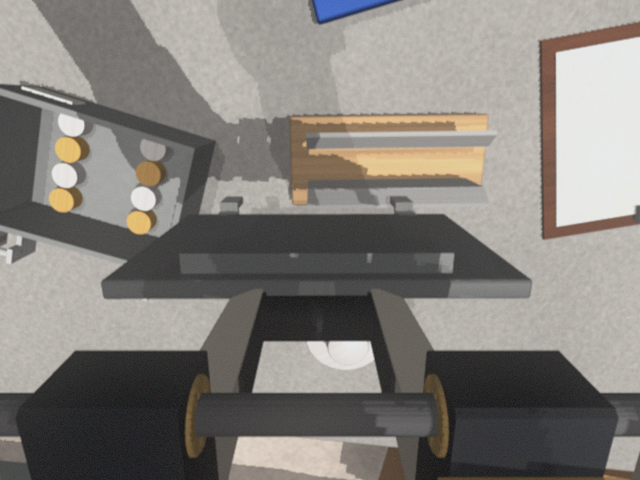

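View pics/t8.png

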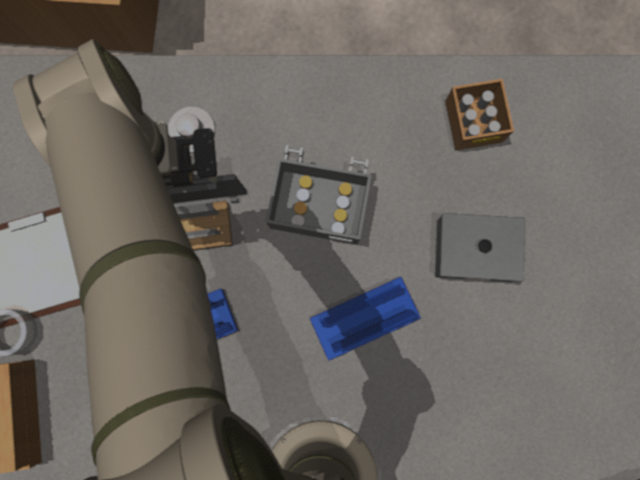

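The wrist view shows the wooden stand at px (390,155), parallel to the lid hanging in the gripper. I'll check the stand's corners before going over it.

```bash
python3 - <<'E'
from h import *
c=[onz("wrist",uv,22) for uv in [(290,116),(488,114),(293,205)]]
for p in c: print(p.round(1))
e=c[1]-c[0]; y=np.arctan2(-e[0],e[1]); print("yaw",y,"len",np.hypot(*e[:2]),"w",np.hypot(*(c[2]-c[0])[:2]))
m=(c[0]+c[1])/2+50*np.array([np.cos(y),np.sin(y),0]); print("centre",m.round(1))
cmd([533,317,332],Rn.from_euler('z',0.125)*Rn.from_quat([0,1,0,0]))
E
```

```text
[495.9 204.7  22. ]
[466.4 419.7  22. ]
[594.8 219.   22. ]
yaw 0.13645921973368513 len 216.98536601833877 w 99.92327580253976
centre [530.7 319.   22. ]
shift [0.224 0.793 0.031] turn [0.001 0.001 0.002]
```

```bash
python3 -m crank '[[[0.05,0.15,0],[0,0,0],1],[[0.1,0.32,0],[0,0,0],1],[[0.16,0.5,0],[0,0,0],1],[[0.2,0.68,0],[0,0,-0.005],1],[[0.228,0.795,0],[0,0,-0.007],1]]'
python3 - <<'E'
from h import *
im=camera("wrist");cv2.imwrite("pics/w9.png",im)
im=camera("side");cv2.imwrite("pics/s9.png",cv2.resize(im[0:230,180:400],None,fx=2.6,fy=2.6,interpolation=cv2.INTER_CUBIC))
for k in("lid_grip","lid_hinge","stand_slot"): print(k,[(a["centre"],a["conf"]) for a in pinpoint("side",k)])
cmd([532.5,317.3,332],Rn.from_euler('z',0.13)*Rn.from_quat([0,1,0,0]))
s,_=tool();print(s["ee_pos"],s["time"])
E
```

```text
time: 11.15
ee_pos: [531.9, 318.8, 335.1]
tool_rot: [0.0, -0.067, 0.998, 0.001]
contact_force: [0.2, 1.3, -3.6]
finger_gap: 43.8
lid_grip [([16.8, 273.8], 0.69)]
lid_hinge [([101.9, 281.2], 0.55)]
stand_slot [([312.1, 249.0], 0.7), ([177.2, 194.0], 0.57), ([158.0, 288.4], 0.56)]
shift [0.004 0.012 0.03 ] turn [-0.     0.002  0.002]
[533.05532438 316.14065393 335.05021457] 11.4
```

View pics/w9.png

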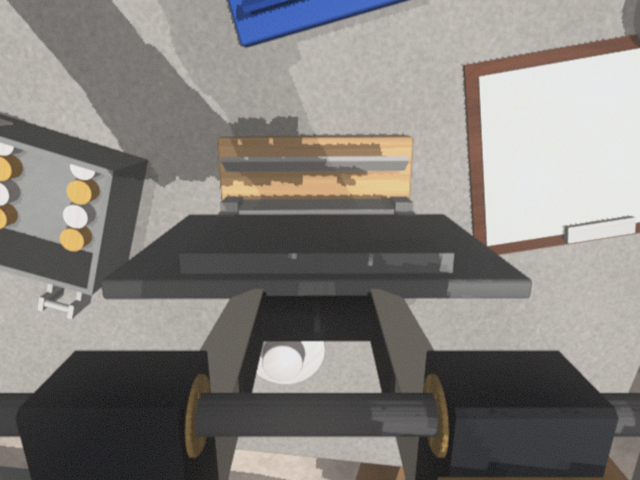

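View pics/s9.png

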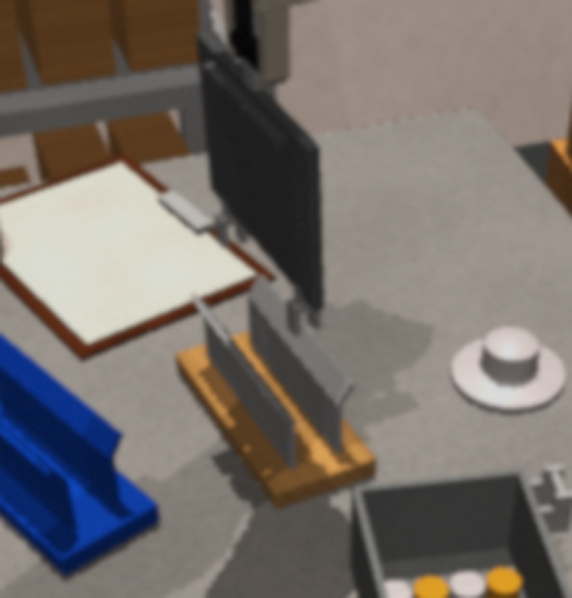

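```bash
python3 - <<'E'
from h import *
s,R=tool();T=s["ee_pos"];H=T+R.apply([0,0,-18.8]);print(H)
y=.128;u=np.array([np.cos(y),np.sin(y),0]);v=np.array([-np.sin(y),np.cos(y),0])
c=[onz("wrist",uv,22) for uv in [(218,138),(412,136)]]
e=c[1]-c[0]; yy=np.arctan2(-e[0],e[1]); m=(c[0]+c[1])/2+50*np.array([np.cos(yy),np.sin(yy),0]); print("yaw",yy,"len",np.hypot(*e[:2]),"centre",m.round(1))
for sg in(70,-70):
    P=H+v*sg-[0,0,204]; Q=P-12*u
    print("fork end -u side: wrist",proj("wrist",Q),"side",proj("side",P))
print("slot side px",proj("side",[532.5,317.3,22]))
E
```

```text
[533.03129939 316.13801842 353.85019904]
yaw 0.14125935896989764 len 215.87324619924297 centre [532.2 316.2  22. ]
fork end -u side: wrist [[397.27828095 195.22590714]] side [[269.98163874  93.04009679]]
fork end -u side: wrist [[232.70151338 194.72091058]] side [[297.20165787 126.52306086]]
slot side px [[284.44200477 154.6816518 ]]
```

Everything lines up: handle at (533,316), slot at (532,316), and yaws agreeing to within about 0.01 rad. I'll lower the lid in stages.

```bash
python3 -m crank '[[[0.01,0,0.12],[0,0,0],1],[[0.02,0,0.28],[0,0,0],1],[[0.025,0,0.44],[0,0,0],1],[[0.025,0,0.58],[0,0,0],1],[[0.025,0,0.68],[0,0,0],1]]'
python3 - <<'E'
from h import *
s,R=tool();print(s["ee_pos"],s["contact_force"],s["moment"])
im=camera("wrist");cv2.imwrite("pics/w10.png",im)
im=camera("side");cv2.imwrite("pics/s10.png",cv2.resize(im[0:230,180:400],None,fx=2.6,fy=2.6,interpolation=cv2.INTER_CUBIC))
E
```

```text
time: 11.9
ee_pos: [530.6, 314.9, 265.4]
tool_rot: [0.0, -0.065, 0.998, -0.0]
contact_force: [0.3, -0.0, -4.1]
finger_gap: 43.3
[530.58726151 314.8840163  265.37733162] [ 0.25453489 -0.02541197 -4.09601526] [ 0.00068916 -0.00445364 -0.05051939]
```

View pics/w10.png

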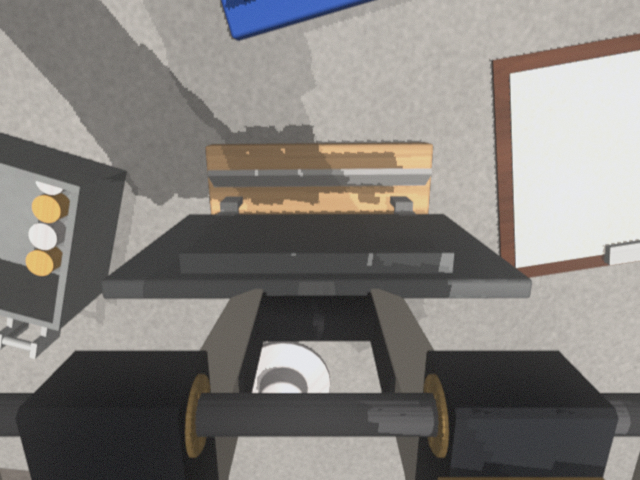

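View pics/s10.png

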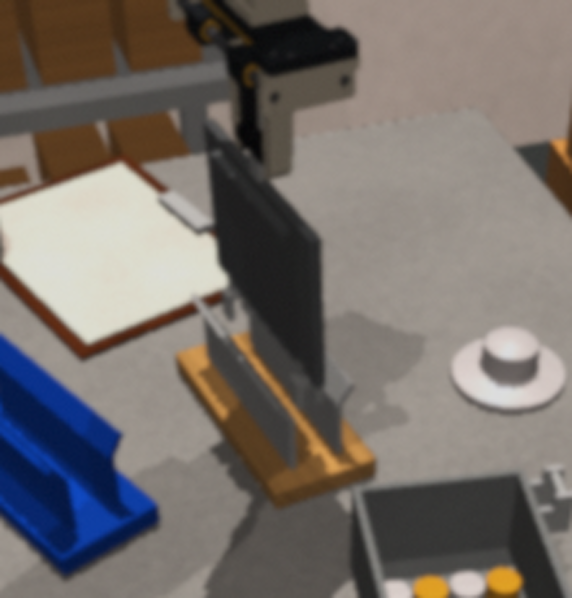

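The forks have entered between the lips without contact. I'll lower to the floor, gently at the end.

```bash
python3 -m crank '[[[-0.005,0,0.12],[0,0,0],1],[[-0.01,0,0.24],[0,0,0],1],[[-0.01,0.01,0.36],[0,0,0],1],[[-0.01,0.01,0.46],[0,0,0],1],[[-0.01,0.01,0.53],[0,0,0],1]]'
python3 -m crank '[[[0,0,0.015],[0,0,0],1],[[0,0,0.03],[0,0,0],1],[[0,0,0.04],[0,0,0],1],[[0,0,0.05],[0,0,0],1],[[0,0,0.05],[0,0,0],1]]'
python3 - <<'E'
from h import *
s,R=tool();print(s["ee_pos"],s["contact_force"],s["moment"],s["time"])
im=camera("wrist");cv2.imwrite("pics/w11.png",im)
im=camera("side");cv2.imwrite("pics/s11.png",cv2.resize(im[0:230,180:400],None,fx=2.6,fy=2.6,interpolation=cv2.INTER_CUBIC))
E
```

```text
time: 12.5
ee_pos: [530.7, 316.0, 211.0]
tool_rot: [-0.001, -0.066, 0.998, -0.001]
contact_force: [-0.4, 0.0, -4.0]
finger_gap: 43.7
time: 13.0
ee_pos: [533.7, 315.9, 209.4]
tool_rot: [0.002, -0.065, 0.998, -0.0]
contact_force: [0.4, -5.1, 17.6]
finger_gap: 43.9
[533.65218159 315.86104795 209.39435747] [ 0.37941442 -5.07152654 17.63772915] [-1.15082514  0.1084322   0.084858  ] 13.0
```

View pics/w11.png

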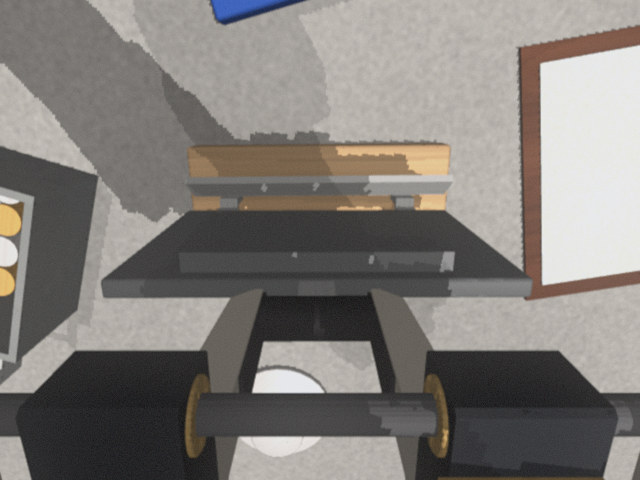

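View pics/s11.png

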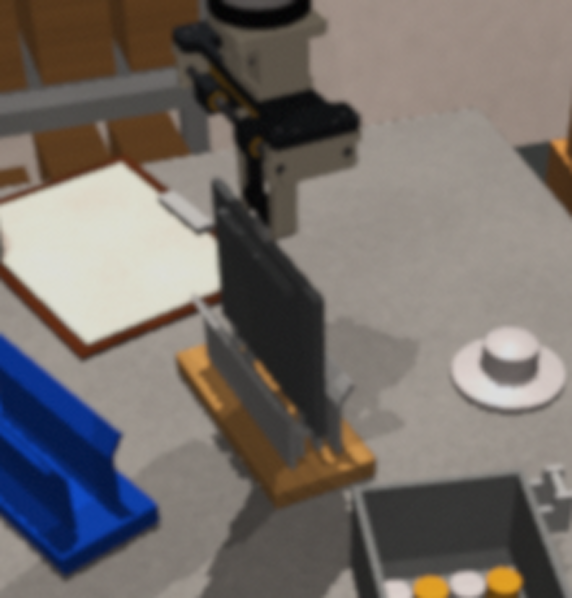

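The lid is seated on the floor, with 17 N upward force. The moment says one fork touched first. I'll relax the push before letting go.

```bash
python3 -m crank '[[[0.01,0,0],[0,0,0],1],[[0.02,0,0],[0,0,0],1],[[0.02,0,0],[0,0,0],1],[[0.02,0,0],[0,0,0],1],[[0.02,0,0],[0,0,0],1]]'
python3 - <<'E'
from h import *
s,R=tool();print(s["ee_pos"],s["contact_force"],s["moment"],s["time"])
u=np.array([np.cos(.128),np.sin(.128),0]);H=s["ee_pos"]+[0,0,18]
v=np.array([-u[1],u[0],0])
for sg in (70,-70): print(proj("wrist",H+v*sg-[0,0,190]-12*u), proj("wrist",H+v*sg*100/70-[0,0,28]-5*u), proj("wrist",H+v*sg*100/70-[0,0,168]-5*u))
E
```

```text
time: 13.6
ee_pos: [531.8, 315.7, 209.6]
tool_rot: [0.002, -0.065, 0.998, -0.0]
contact_force: [0.6, -1.1, 3.6]
finger_gap: 43.5
[531.83318456 315.69519672 209.62742828] [ 0.6325151  -1.07919166  3.63619964] [-0.1727697  -0.02235564 -0.0347301 ] 13.6
[[400.33725638 197.84052064]] [[532.10044147 289.14760641]] [[443.83978674 212.87247572]]
[[229.65209598 197.57143746]] [[ 95.56414147 288.5250062 ]] [[185.93361828 212.47225404]]
```

Force is now 3.6 N and nearly balanced, so I'll let go.

```bash
python3 -m crank '[[[0,0,0],[0,0,0],-0.2],[[0,0,0],[0,0,0],-0.5],[[0,0,0],[0,0,0],-1],[[0,0,0],[0,0,0],-1],[[0,0,0],[0,0,0],-1]]'
python3 - <<'E'
from h import *
s,R=tool();print(s["ee_pos"],s["contact_force"],s["moment"],s["time"],s["finger_gap"])
im=camera("wrist");cv2.imwrite("pics/w12.png",im)
E
```

```text
time: 14.1
ee_pos: [531.7, 315.7, 209.5]
tool_rot: [0.002, -0.065, 0.998, -0.0]
contact_force: [-0.6, -0.6, -0.7]
finger_gap: 79.1
[531.7314401  315.71646465 209.48368939] [-0.59848984 -0.55165124 -0.72729501] [ 0.04363351  0.01852689 -0.06052901] 14.1 79.10390781154993
```

View pics/w12.png

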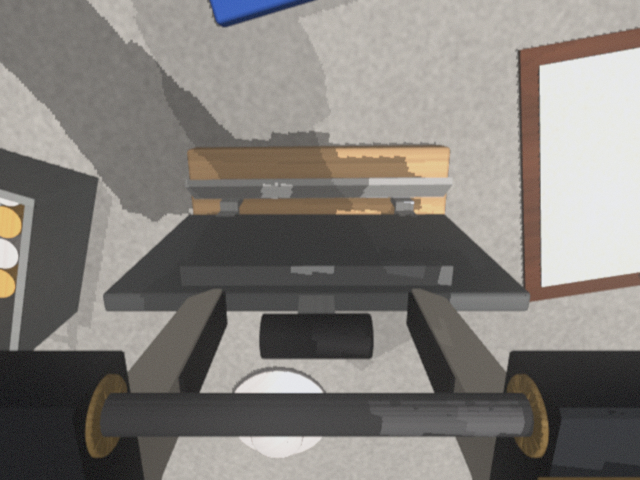

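The lid stands by itself, with its bar at px (317,335) clear between the open fingers. I'll withdraw straight up.

```bash
python3 -m crank '[[[0,0,-0.05],[0,0,0],-1],[[0,0,-0.15],[0,0,0],-1],[[0,0,-0.35],[0,0,0],-1],[[0,0,-0.6],[0,0,0],-1],[[0,0,-0.85],[0,0,0],-1]]'
python3 -m crank '[[[0,-0.2,-0.1],[0,0,0],-1],[[0,-0.4,-0.2],[0,0,0],-1],[[0,-0.6,-0.2],[0,0,0],-1],[[0,-0.8,-0.2],[0,0,0],-1],[[0,-1,-0.2],[0,0,0],-1]]'
python3 -m crank '[[[0,-0.2,0],[0,0,0],-1],[[0,-0.4,0],[0,0,0],-1],[[0,-0.6,0],[0,0,0],-1],[[0,-0.8,0],[0,0,0],-1],[[0,-1,0],[0,0,0],-1]]'
python3 - <<'E'
from h import *
s,R=tool();print(s["ee_pos"],s["contact_force"],s["time"])
t=camera("top");cv2.imwrite("pics/t13.png",t)
im=camera("side");cv2.imwrite("pics/s13.png",im);cv2.imwrite("pics/s13c.png",cv2.resize(im[30:230,200:380],None,fx=3,fy=3,interpolation=cv2.INTER_CUBIC))
for n in("side","top"):
  for k in("lid_grip","lid_hinge"): print(n,k,[(a["centre"],round(a["conf"],2)) for a in pinpoint(n,k)])
for P in([532.2,316.5,226],[532.2,316.5,38]): print(proj("side",P),proj("top",P))
E
```

```text
time: 14.65
ee_pos: [531.3, 315.7, 296.3]
tool_rot: [0.002, -0.065, 0.998, 0.0]
contact_force: [0.2, 0.4, -0.2]
finger_gap: 92.8
time: 15.15
ee_pos: [544.3, 215.8, 317.5]
tool_rot: [0.003, -0.065, 0.998, 0.0]
contact_force: [-0.3, -0.8, -0.6]
finger_gap: 93.0
time: 15.65
ee_pos: [557.4, 115.9, 318.5]
tool_rot: [0.003, -0.065, 0.998, 0.0]
contact_force: [0.9, 0.6, 0.2]
finger_gap: 93.0
[557.36261778 115.87433703 318.4934735 ] [0.89086348 0.55685202 0.23503933] 15.65
side lid_grip [([79.3, 287.0], 0.7)]
side lid_hinge [([148.4, 284.6], 0.86)]
top lid_grip [([211.2, 152.4], 0.79)]
top lid_hinge [([226.8, 179.7], 0.65)]
[[281.52524262  78.11795279]] [[150.9187634  210.35514349]]
[[284.22388554 149.57619676]] [[178.72884757 226.22563068]]
```

View pics/s13.png

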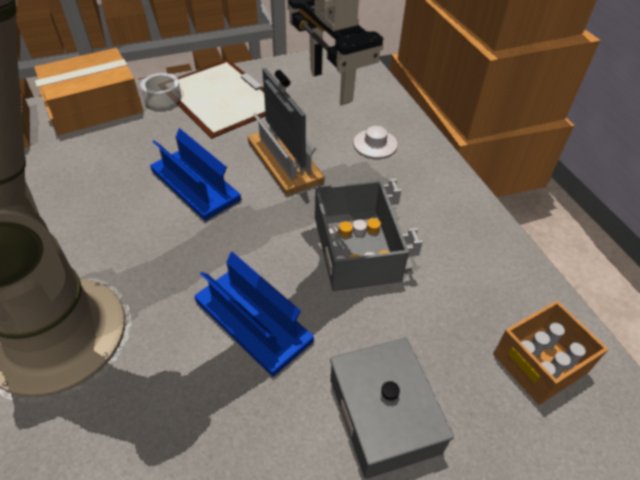

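View pics/s13c.png

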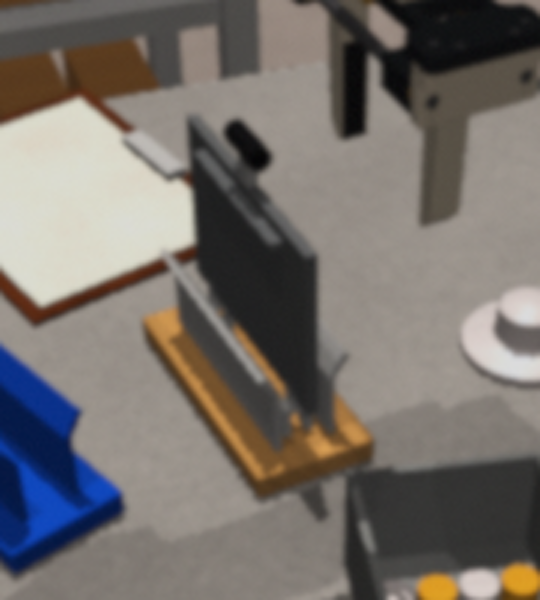

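View pics/t13.png

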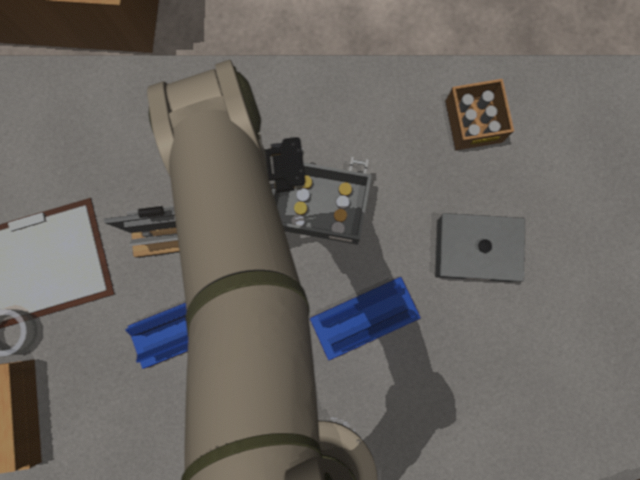

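The lid stands upright in the wooden stand. The handle bar is at side px (283,78), and the model predicts (281.5,78) for an upright, centred lid. The small box hasn't moved, and the arm is clear of everything.

```bash
python3 -c "
from cell import *
print(job_done(), observe()['time'])"
```

```text
the job is handed in; nothing more can be done
the job is handed in; nothing more can be done
```

The lid is off the chest and standing upright, forks down, in the slot of the wooden lid stand, and I have handed the job in (about 16 s of the 48 s used). I gripped the T-handle by its two ends, swung the lid to vertical, lifted it straight up off the pins, carried it over, lowered it and let go.

- **Final position:** In the last side picture the handle bar was at px (283,78). An upright lid centred in the slot should be at (281.5,78). The `pinpoint` network put the handle about 4 px further right, at (287,79), but the enlarged crop supports my reading.
- **Forces:** The readings I took stayed under about 20 N. The highest was 17.6 N, when one fork touched the slot floor slightly before the other, and I eased that to 3.6 N before opening the fingers.
- **Left alone:** The small box and the blue stands looked unmoved in the last pictures. The arm was clear of everything and the force reading was about zero.

I did not take another picture after handing in, so the final second was not checked.

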